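# Steady the rocking microscope on the conservator's viewing board

### The arm

A 6-joint arm with a two-finger parallel gripper is mounted at the origin on the work surface. World frame = base frame: x ahead of the robot, y to its left, z up, the work surface at z = 0. Lengths are in m, angles in rad, forces in N, time in s.
With the tool pointing down it reaches from about 0.375 to 0.75 m from the base axis. Payload 9 kg.
Tool frame: the origin (TCP) lies on the centre line of the jaws, within the pads' length; the fingertips stand nose_length ahead of it and the grasp point (between the pads) is the TCP (nose_length is the distance from the TCP to the fingertips, in m); z points along the fingers, y is the line along which they close (so a half turn about z gives the same grasp; the last joint's range is limited). The gripper opens to 85 mm and grips with 20 to 120 N. Pads are 22 mm wide; open, the fingers measure 114 mm over their backs; the gripper's body (76 mm by 85 mm) begins 54 mm behind the grasp point. The pads swing forward as they close: fully open they stand 13 mm farther back than shut.
Start: joints at [1.004, 0.104, 0.097, 1.564, 0, 1.353], TCP at [0.205, 0.564, 0.25] pointing down, gripper open.
Joint ranges: [-2.99, 2.99], [-0.84, 1.86], [-1.1, 1.16], [-1.84, 2.11], [-1.51, 1.56], [-3.14, 3.14]. Speed limits (rad/s): [2.22, 2.22, 2.57, 3.14, 3.14, 3.14].

### API

Orientations are given as a 3x3 rotation matrix whose columns are the frame's x, y, z axes.
In Python, from bench import state, get_image, job_done, boxes_of, trace, nose_length gives the robot as it stands.
- The arm moves only by the tool carry_out, never from a script. Its argument "targets" is a list that holds one entry, the list of rows, each a list of 4 numbers: the shift along the tool's x, y, z in units of 25 mm (1.0 is 25 mm), then the turn about the tool's z in units of 6 degrees (1.0 is 6 degrees). A call has 1 to 10 rows; each row shifts and turns the commanded pose from where the row before left it, along the tool's axes as they then stand; what a row does not reach is not made up. A row lasts 1/10 s, in which the tool goes at most 50 mm and 8.59 degrees, less where a joint would pass 70% of its speed; a pose out of reach is approached as far as the arm can. A call is refused whole if a number of a shift passes 1 or a number of a turn 1, either way. A call with a gripper value outside its range is refused whole. "jaw" is the gripper command: -1 is fully open, 1 is shut, values between are in proportion, set as the call begins (left out, the last holds). The fingers move at their own pace and stop on an object; "squeeze" is the grip in N (left out, the last holds). Time passes only in rows, so rows that do not move let the fingers close. It gives the time, the measured TCP pose, the force, the opening and the grip force at its end, in the units of the state.
- state(): the state, without advancing time (a new reading comes with each control period).
- get_image(name): name is "side" or "top" or "wrist"; returns a dict with "image" (384x512x3 uint8, red, green, blue), "intrinsics" (3x3 intrinsics, pixels), "eye" and "orientation" of the camera in the world. Camera axes: x right, y down, z forward; pixel columns grow to the right and rows downward; lengths in m; the calibration is good to about 2 mm. A picture is of the moment at which its call begins. There is no depth.
- job_done(): hands the job in; it is judged then, once.
Trained networks look in a picture, given as the dict that the camera call returned (one of the last four; its "shot" number tells which), for a name from the list of things; names that differ only in an ending like _2 or _b are one class to them, and where a whole thing is asked for, a point or a joint stands for the part that bears it (a point fixed in the world has none). Each returns a list of dicts, best first, with "confidence" (0 to 1); they miss things now and then, are a little off and sometimes report something else, mostly with a low value. They report only what shows in the picture. A call takes as long as a camera call.
- boxes_of(picture, target): "position" ([x, y, z] in m, in the coordinates of the camera as it stood for that picture, good to about 4 mm: the middle of the surface that is visible of it).
- trace(picture, target): "region" (384x512 bool, what is visible of it).
The state is a dict: "clock": time; "qpos": joint angles; "dq": joint speeds; "joint_efforts": joint torques, N m; "ee_pos": TCP position; "tool_rot": TCP orientation; "ft_force": force on the tool from outside, world axes, zero at the start; "wrist_torque": the same for the moment, N m; "finger_gap": finger opening in m; "gripper_force": force on a finger pad.
Only numpy, scipy, OpenCV 4.12 (cv2) and the standard library are available. Lean on these libraries where they do the work, as an engineer would, in place of code of your own. Each camera call takes 0.05 s, during which the arm holds its last target. There are 200 camera calls.

### The job

The blue-headed microscope on the viewing board was set down askew, with two of its feet up on the steel hold-down bar, so it rocks. Turn it where it stands, lifting it by no more than a finger's breadth, until it straddles the bar squarely with all four feet flat on the board, over the middle of the bar; then let go. Leave the white-headed microscope where it is.

Things in the scene. Friction and masses are not known exactly. Their poses are not given: they have to be found in the camera images.
- microscope: Loose microscope, blue head, orange band, about 0.45 kg, on a four-legged stand. Origin: stand's centre at the feet's undersides; z up, x, y along its sides. Ball feet, 14 mm across, at x, y = +-48 mm; top plate 116 mm square, upper face at z 72 mm. At the start it lies 35 to 55 degrees askew to the bar, two diagonal feet on it, leaning about 5 degrees. Any of the four square ways round is right.
- head (a point): Grip point on the blue head's axis, 128 mm above the microscope's origin; same axes. The head is an upright block 52 mm along x, 36 mm along y (flat faces to grip), from 72 to 157 mm above the origin. Beside it on the plate: a battery pack at x 30 to 56 mm, up to 90 mm above the origin; a focus knob, 22 mm across, sticks 12 mm out of its -x face at 100 mm.
- board: Fixed white board, 200 mm along x, 170 mm along y, 12 mm thick, an old printed sheet on it. Origin: centre of its underside, on the table; z up. The steel bar is fixed on top of it along its x axis through the middle: 190 mm long, 40 mm wide, 6 mm thick (top 18 mm above the origin), with a viewing slot 60 x 18 mm at the middle.
- spare: The other microscope: same build and same origin and axes as the blue one, but with a white head and green band. It stands level on the bare table and is to be left alone.

How it is judged:
At the end, for the whole second after the job is handed in: Blue-headed microscope at rest, all four feet on the board (level within 1.7 degrees, origin within 3 mm of the board's top), sides within 12 degrees of square to the bar, any of the four ways, centre within 20 mm of the board's centre; white-headed one within 15 mm of its start (angle between microscope's own z axis and vertical below 0.03 rad and z of microscope in the frame of board between 0.009 and 0.0145 m and horizontal distance between microscope and board below 0.02 m and (angle between the x axis of microscope and the x axis of board, either way round below 0.21 rad or angle between the x axis of microscope and the y axis of board, either way round below 0.21 rad) and linear speed of microscope below 0.01 m/s and angular speed of microscope below 0.05 rad/s and distance of spare from where it was at the start of the episode below 0.015 m); the robot touches nothing.
It fails at once if the blue-headed microscope was lifted more than 30 mm above the board (z of microscope in the frame of board above 0.042 m).
It fails at once if the blue-headed microscope was tipped over (angle between microscope's own z axis and vertical above 0.5 rad).
It fails at once if the white-headed microscope was shifted (distance of spare from where it was at the start of the episode above 0.015 m).
It also fails if it takes over 32 s, if anything falls off the work surface, if the arm or the gripper's body presses on something with over 40 N, if the wrist force passes 120 N, or if a joint passes its speed limit or range.

## Working session

There is one attempt and no reset: what is moved stays moved. The work goes in short steps, Python scripts to look and compute and a tool call to move; the robot and the scene stay as the last step left them, time stands still between calls to the robot, and variables do not carry over. Pictures are saved under pics/ and viewed, at most 10 in all, crops included, and the job is handed in when it is done.

Besides the shell and the picture viewer there is one more tool, called after "Call:" by a JSON object that holds its "name" and its "arguments". carry_out: Moves the arm, as the interface text tells. Its arguments: {"type":"object","properties":{"targets":{"type":"array","items":{"type":"array","items":{"type":"array","items":{"type":"number"}}}},"jaw":{"type":"number"},"squeeze":{"type":"number"}},"required":["targets"]}

```bash
ls; mkdir -p pics
cat > h.py <<'E'
import numpy as np, cv2
from bench import *
def w(p,pic): return np.array(pic["orientation"])@np.array(p)+np.array(pic["eye"])
def proj(P,pic):
    c=(np.atleast_2d(P)-np.array(pic["eye"]))@np.array(pic["orientation"]); u=c@np.array(pic["intrinsics"]).T; return u[:,:2]/u[:,2:]
E
python3 - <<'E'
from h import *
np.set_printoptions(precision=4,suppress=True)
s=state();print(s["clock"],s["ee_pos"],s["tool_rot"],nose_length() if callable(nose_length) else nose_length,s["ft_force"])
ims=[]
for n in("side","top"):
    p=get_image(n);print(n,np.array(p["eye"]))
    for t in("microscope","head","board","spare"):
        for d in boxes_of(p,t)[:2]: print(t,round(d["confidence"],2),w(d["position"],p),proj(w(d["position"],p),p))
    ims.append(p["image"])
for n,i in zip(("side","top"),ims): cv2.imwrite(f"pics/{n}0.png",cv2.resize(i[:,:,::-1],(800,600)))
E
```

```text
pics
0.0 [0.2049 0.5636 0.2495] [[-0.9398  0.3418 -0.0007]
 [ 0.3418  0.9398 -0.0012]
 [ 0.0003 -0.0013 -1.    ]] 0.019 [ 0.0754 -1.2371 -0.2341]
side [0.4594 0.5556 0.4901]
microscope 0.91 [0.5084 0.1624 0.0952] [[281.8746 280.7889]]
head 0.88 [0.511  0.1645 0.0929] [[279.7831 282.7571]]
board 0.75 [0.4958 0.1843 0.0148] [[287.0375 333.3368]]
spare 0.55 [ 0.5496 -0.1154  0.0801] [[281.6785 184.9174]]
top [ 0.4224 -0.0228  1.039 ]
microscope 0.86 [0.5067 0.1358 0.0957] [[201.7826 217.1832]]
head 0.89 [0.5071 0.1394 0.0885] [[200.7683 217.279 ]]
board 0.91 [0.4801 0.1048 0.0171] [[219.4246 230.7177]]
spare 0.77 [ 0.55   -0.1233  0.0728] [[314.1943 199.045 ]]
```

View pics/side0.png

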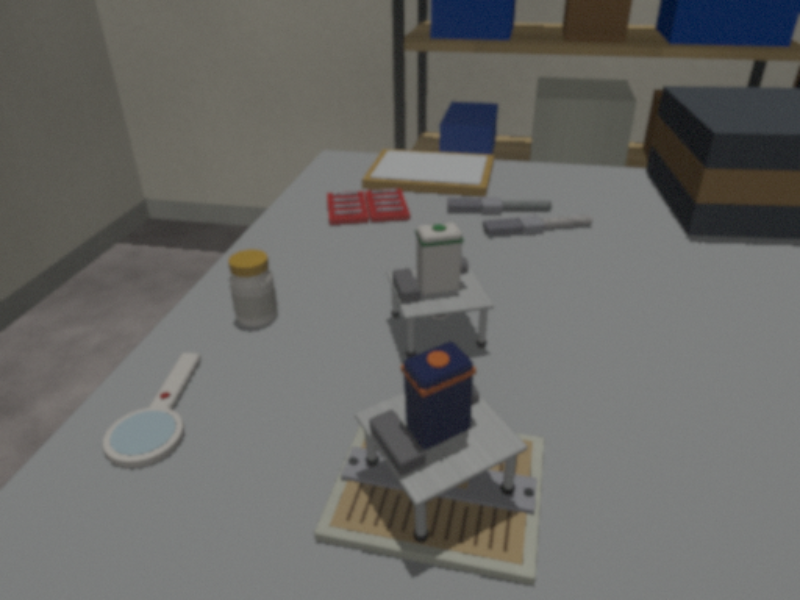

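View pics/top0.png

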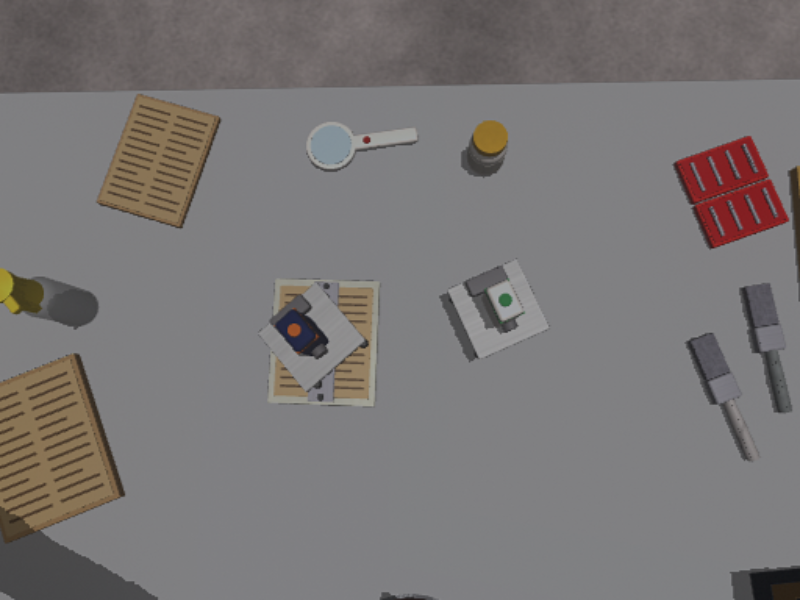

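The side view shows the blue scope at about (440,430), with its feet on the bar. The white scope is behind it at (440,270). In the top view the board spans (268..379, 279..406) with its bar vertical (along world x), and the blue scope is centred near (312,336), turned about 45°. I'll zoom in to pick corners.

Run:
```python
from h import *
import pickle
a=get_image("top");b=get_image("side");pickle.dump((a,b),open("p0.pkl","wb"))
# top crop x160-260,y170-270 ; side crop x200-360,y215-375
A=cv2.resize(a["image"][170:270,160:250],(360,400),interpolation=cv2.INTER_CUBIC)
B=cv2.resize(b["image"][215:375,200:350],(375,400),interpolation=cv2.INTER_CUBIC)
cv2.imwrite("pics/z0.png",cv2.convertScaleAbs(np.hstack([A,B])[:,:,::-1],alpha=1.5))
```

```text
(no output)
```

View pics/z0.png

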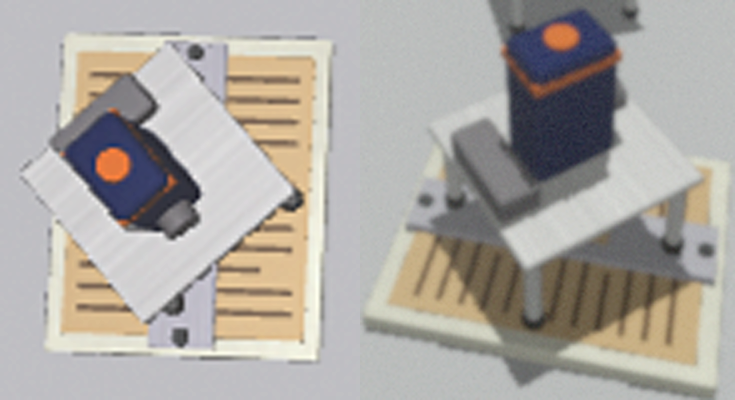

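```bash
cat > fit.py <<'E'
from h import *
from scipy.optimize import least_squares
from scipy.spatial.transform import Rotation as R
def fit(obs,x0,free):
    "obs: list of (pic, model pts, pixels); x=[pos, yaw, tx, ty]"
    def T(x): return R.from_rotvec([x[4],x[5],0])*R.from_euler("z",x[3])
    def full(v): x=np.array(x0,float); x[free]=v; return x
    def f(v):
        x=full(v); return np.concatenate([(proj(T(x).apply(m)+x[:3],p)-q).ravel() for p,m,q in obs])
    r=least_squares(f,np.array(x0,float)[free],loss="soft_l1"); x=full(r.x); return x,T(x),np.round(f(r.x),1)
E
cat > f0.py <<'E'
from fit import *; import pickle
np.set_printoptions(precision=4,suppress=True)
a,b=pickle.load(open("p0.pkl","rb"))
t=lambda q:np.array(q)/4+[160,170]-.4
s=lambda q:np.array(q)/2.5+[200,215]-.3
h=.058;B=lambda l:np.array([[i*.1,j*.085,.012] for i,j in l])
P=lambda l:np.array([[i*h,j*h,.072] for i,j in l]+[[0,0,.157]])
x,_,r=fit([(a,B([(1,1),(1,-1),(-1,-1),(-1,1)]),t([(66,35),(331,42),(320,362),(46,350)])),
 (b,B([(1,1),(-1,1),(-1,-1)]),s([(6,320),(355,390),(368,160)]))],[.48,.1,0,0,0,0],[0,1,2,3]); print("board",x,r); bx=x
x,T,r=fit([(a,P([(1,-1),(-1,-1),(-1,1),(1,1)]),t([(167,43),(290,186),(149,322),(22,172),(113,165)])),
 (b,P([(1,-1),(1,1),(-1,1)]),s([(72,128),(165,265),(340,180),(201,37)]))],[.49,.12,.015,.75,0,0],[0,1,2,3,4,5]); print("scope",x,r)
print("yaw rel",np.degrees(x[3]-bx[3]),"tilt",np.degrees(x[4:]))
print("head",T.apply([0,0,.128])+x[:3],"axis",T.apply([0,0,1]))
for f in [(1,1),(1,-1),(-1,-1),(-1,1)]: print(f,T.apply([.048*f[0],.048*f[1],0])+x[:3])
S=state();M=S["tool_rot"];print("tool y ang",np.degrees(np.arctan2(M[1][1],M[0][1])),S["ee_pos"],S["clock"])
E
python3 f0.py
```

```text
board [ 0.5126  0.1363 -0.0032 -0.0287  0.      0.    ] [-0.3 -0.6  0.3 -1.   0.5 -0.7  0.3  0.4 -1.3 -0.3  1.5  0.   1.   1.5]
scope [ 0.5138  0.141   0.0154  0.7202 -0.0479  0.0024] [ 0.3 -0.9  1.8  0.3 -1.1  0.  -1.  -0.2  2.  -0.4 -2.8 -0.6  0.1  1.5
  1.9 -0.7  0.4  0.5]
yaw rel 42.90504307309369 tilt [-2.7455  0.1382]
head [0.5141 0.1471 0.1432] axis [0.0024 0.0479 0.9988]
(1, 1) [0.5182 0.2087 0.0121]
(1, -1) [0.5815 0.1366 0.0154]
(-1, -1) [0.5094 0.0733 0.0186]
(-1, 1) [0.446  0.1454 0.0153]
tool y ang 70.01480806459905 [0.2051 0.5639 0.2503] 0.6
```

Call:
{"name": "carry_out", "arguments": {"targets": [[[-0.864,-0.567,0,0],[-0.864,-0.567,0,0],[-0.864,-0.567,0,0],[-0.864,-0.567,0,0],[-0.864,-0.567,0,0],[-0.864,-0.567,0,0],[-0.864,-0.567,0,0],[-0.864,-0.567,0,0],[-0.864,-0.567,0,0],[-0.864,-0.567,0,0]]], "jaw": -1}}

```text
clock: 1.6
ee_pos: [0.3602, 0.356, 0.2505]
tool_rot: [[-0.94, 0.342, 0.0], [0.342, 0.94, 0.0], [-0.0, 0.0, -1.0]]
ft_force: [-0.1, 0.4, 0.8]
finger_gap: 0.0852
gripper_force: 0.0
```

Call:
{"name": "carry_out", "arguments": {"targets": [[[-0.864,-0.567,0,0],[-0.864,-0.567,0,0],[-0.864,-0.567,0,0],[-0.864,-0.567,0,0],[-0.864,-0.567,0,0],[-0.864,-0.567,0,0],[-0.864,-0.567,0,0],[-0.864,-0.567,0,0],[-0.864,-0.567,0,0],[-0.864,-0.567,0,0]]]}}

```text
clock: 2.6
ee_pos: [0.5148, 0.1489, 0.2504]
tool_rot: [[-0.94, 0.342, 0.0], [0.342, 0.94, 0.0], [-0.0, 0.0, -1.0]]
ft_force: [0.3, 0.7, 0.5]
finger_gap: 0.0856
gripper_force: 0.0
```

Call:
{"name": "carry_out", "arguments": {"targets": [[[0,0,0,-1],[0,0,0,-1],[0,0,0,-1],[0,0,0,-1],[0,0,0,-1],[0,0,0,-1],[0,0,0,-1],[0,0,0,-1],[0,0,0,-1],[0,0,0,-1]]]}}

```text
clock: 3.6
ee_pos: [0.5142, 0.1498, 0.2504]
tool_rot: [[-0.763, -0.646, 0.0], [-0.646, 0.763, 0.0], [-0.0, -0.0, -1.0]]
ft_force: [0.5, 1.0, -0.4]
finger_gap: 0.0853
gripper_force: 0.0
```

Call:
{"name": "carry_out", "arguments": {"targets": [[[0,0,0,-0.2],[0,0,0,0],[0,0,0,0]]]}}

```text
clock: 3.9
ee_pos: [0.5142, 0.1498, 0.2503]
tool_rot: [[-0.754, -0.657, 0.0], [-0.657, 0.754, 0.0], [-0.0, -0.0, -1.0]]
ft_force: [-0.1, -0.4, -0.9]
finger_gap: 0.0854
gripper_force: 0.0
```

Run:
```python
from h import *
import pickle
np.set_printoptions(precision=4,suppress=True)
S=state();M=S["tool_rot"];print("tool y ang",np.degrees(np.arctan2(M[1][1],M[0][1])),S["ee_pos"],S["clock"],S["qpos"],S["ft_force"])
p=get_image("wrist");pickle.dump(p,open("w1.pkl","wb"))
print(p["eye"])
for t in("head","microscope"):
  for d in boxes_of(p,t)[:2]: print(t,round(d["confidence"],2),w(d["position"],p),proj(w(d["position"],p),p))
cv2.imwrite("pics/w1.png",cv2.convertScaleAbs(cv2.resize(p["image"],(800,600))[:,:,::-1],alpha=1.4))
```

```text
tool y ang 131.08409867238484 [0.5142 0.1498 0.2503] 3.9 [ 0.0391 -0.0928 -0.1003  1.5632  0.0001 -0.678 ] [-0.1204 -0.4275 -0.9125]
[0.4595 0.1024 0.3726]
head 0.73 [0.5101 0.1335 0.098 ] [[243.8532 168.5051]]
microscope 0.95 [0.5049 0.1384 0.0933] [[251.2328 166.8053]]
```

View pics/w1.png

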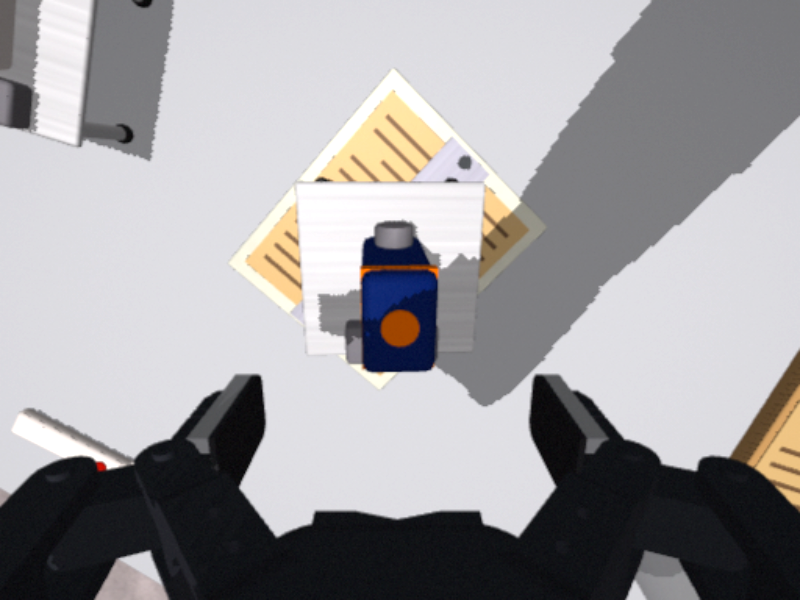

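The wrist view is square-on. The head cap is at (400,328), midway between the fingers (263 and 532), and the knob is at the top. I'll refit using all three views.

```bash
cat > f1.py <<'E'
from fit import *; import pickle
np.set_printoptions(precision=4,suppress=True)
a,b=pickle.load(open("p0.pkl","rb"));c=pickle.load(open("w1.pkl","rb"))
t=lambda q:np.array(q)/4+[160,170]-.4
s=lambda q:np.array(q)/2.5+[200,215]-.3
v=lambda q:np.array(q)*.64
h=.058;B=lambda l:np.array([[i*.1,j*.085,.012] for i,j in l])
P=lambda l:np.array([[i*h,j*h,.072] for i,j in l]+[[0,0,.158]])
bo=[(a,B([(1,1),(1,-1),(-1,-1),(-1,1)]),t([(66,35),(331,42),(320,362),(46,350)])),
 (b,B([(1,1),(-1,1),(-1,-1)]),s([(6,320),(355,390),(368,160)])),(c,B([(-1,-1),(-1,1),(1,1),(1,-1)]),v([(395,70),(547,228),(380,388),(230,263)]))]
so=[(a,P([(1,-1),(-1,-1),(-1,1),(1,1)]),t([(167,43),(290,186),(149,322),(22,172),(113,165)])),
 (b,P([(1,-1),(1,1),(-1,1)]),s([(72,128),(165,265),(340,180),(201,37)])),
 (c,P([(-1,-1),(-1,1),(1,1),(1,-1)]),v([(295,183),(485,183),(472,352),(308,355),(400,328)]))]
for k in ([0,1,2],[2],[0,2]):
  bx,_,r=fit([bo[i] for i in k],[.51,.13,0,0,0,0],[0,1,3]); print("board",bx[[0,1,3]],r)
  x,T,r=fit([so[i] for i in k],[.51,.14,.018,.75,-.05,.03],[0,1,3,4,5]); print("scope",x[:3],np.degrees(x[3:]),r)
  print("rel",np.degrees(x[3]-bx[3]),"head",T.apply([0,0,.128])+x[:3],"top",T.apply([0,0,.158])+x[:3])
E
python3 f1.py
```

```text
board [ 0.5123  0.1374 -0.0378] [-0.6 -1.   0.2 -0.8 -0.4 -0.3 -0.8  0.2 -1.8 -1.7  1.3 -0.2  1.8  1.1
 -0.4 -2.6  2.2 -0.3  0.1  2.9 -2.4  0.5]
scope [0.5128 0.1379 0.018 ] [40.8102 -4.9634  0.3196] [ 0.5 -0.8  1.6  0.7 -1.4  0.3 -0.7 -0.1  0.2 -0.3 -2.2 -2.2  0.3  1.5
  2.6 -1.7  0.5  0.  -1.2 -0.7  1.  -0.7  1.5  1.1 -1.6  1.7  0.1  0.6]
rel 42.973660093508414 head [0.5135 0.149  0.1455] top [0.5137 0.1516 0.1754]
board [ 0.5123  0.1376 -0.0405] [ 0.  -2.4  2.3  0.2 -0.1  3.  -2.3  0.4]
scope [0.5124 0.1375 0.018 ] [40.7234 -5.0982  0.4449] [-1.2 -1.1  1.1 -0.9  1.3  0.8 -1.7  1.2  0.1  0.5]
rel 43.04192129570412 head [0.5134 0.1489 0.1455] top [0.5136 0.1516 0.1754]
board [ 0.512   0.1373 -0.0399] [-0.5 -1.   0.3 -0.6 -0.5 -0.1 -0.8  0.2 -0.1 -2.9  2.3 -0.3 -0.1  2.7
 -2.4  0.1]
scope [0.5126 0.1375 0.018 ] [41.0645 -5.1477  0.3323] [ 0.4 -0.7  1.7  0.5 -1.2  0.4 -0.6  0.1  0.2 -0.3 -1.6 -0.6  0.7 -1.2
  1.6  0.5 -1.4  1.7  0.2  0.5]
rel 43.35250101242262 head [0.5134 0.149  0.1455] top [0.5135 0.1517 0.1754]
```

Call:
{"name": "carry_out", "arguments": {"targets": [[[0,0,0.7,0],[0,0,0.7,0],[0,0,0.7,0],[0,0,0.7,0],[0,0,0.6,0],[0,0,0.4,0],[0,0,0.4,0],[0,0,0,0],[0,0,0,0]]]}}

```text
clock: 4.95
ee_pos: [0.5143, 0.1499, 0.1457]
tool_rot: [[-0.752, -0.659, 0.0], [-0.659, 0.752, 0.0], [-0.0, -0.0, -1.0]]
ft_force: [0.3, -0.2, -0.7]
finger_gap: 0.0856
gripper_force: 0.0
```

Call:
{"name": "carry_out", "arguments": {"targets": [[[0,0,0,0],[0,0,0,0],[0,0,0,0],[0,0,0,0],[0,0,0,0],[0,0,0,0],[0,0,0,0],[0,0,0,0],[0,0,0,0],[0,0,0,0]]], "jaw": 1, "squeeze": 40}}

```text
clock: 5.95
ee_pos: [0.5146, 0.1495, 0.146]
tool_rot: [[-0.752, -0.659, 0.001], [-0.659, 0.752, -0.001], [-0.0, -0.001, -1.0]]
ft_force: [-1.0, -2.9, 5.2]
finger_gap: 0.0366
gripper_force: 40.4
```

Call:
{"name": "carry_out", "arguments": {"targets": [[[0,0,-0.16,0],[0,0,-0.16,0],[0,0,-0.16,0],[0,0,0,0],[0,0,0,0]]]}}

```text
clock: 6.45
ee_pos: [0.514, 0.1499, 0.1571]
tool_rot: [[-0.752, -0.659, -0.0], [-0.659, 0.752, 0.0], [0.0, 0.0, -1.0]]
ft_force: [-0.4, 0.8, -3.1]
finger_gap: 0.0358
gripper_force: 40.6
```

Run:
```python
from h import *
import pickle
np.set_printoptions(precision=4,suppress=True)
S=state();print(S["ee_pos"],S["ft_force"],S["wrist_torque"])
a=get_image("wrist");b=get_image("side");pickle.dump((a,b),open("p2.pkl","wb"))
A=cv2.resize(a["image"],(400,300))
B=cv2.resize(b["image"][215:375,200:350],(375,400),interpolation=cv2.INTER_CUBIC)
A=np.vstack([A,np.zeros((100,400,3),np.uint8)])
cv2.imwrite("pics/z2.png",cv2.convertScaleAbs(np.hstack([A,B])[:,:,::-1],alpha=1.5))
```

```text
[0.514  0.1499 0.1571] [-0.4468  0.8083 -3.1133] [-0.0416  0.0052 -0.0287]
```

View pics/z2.png

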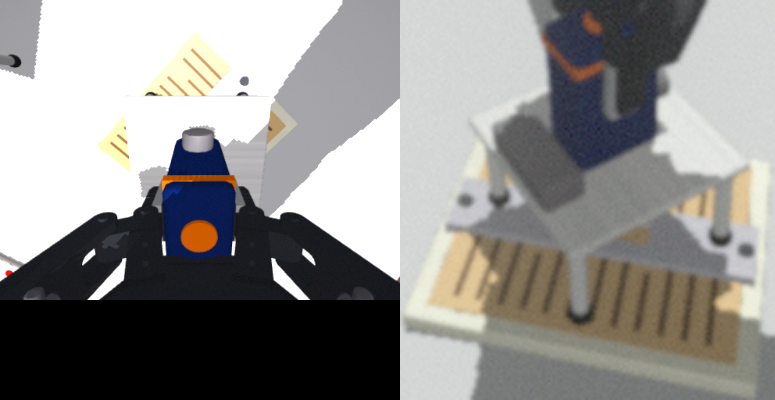

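The scope is in the grip and off the bar. Now the turn of about 43°.

Call:
{"name": "carry_out", "arguments": {"targets": [[[0,0,0,0.7],[0,0,0,0.8],[0,0,0,0.9],[0,0,0,0.9],[0,0,0,0.9],[0,0,0,0.9],[0,0,0,0.9],[0,0,0,0.7],[0,0,0,0.4],[0,0,0,0.1]]]}}

```text
clock: 7.55
ee_pos: [0.514, 0.1499, 0.1571]
tool_rot: [[-0.999, 0.036, -0.0], [0.036, 0.999, 0.0], [0.0, 0.0, -1.0]]
ft_force: [-1.2, 0.8, -3.6]
finger_gap: 0.0353
gripper_force: 40.6
```

Call:
{"name": "carry_out", "arguments": {"targets": [[[0,0,0,0],[0,0,0,0],[0,0,0,0]]]}}

```text
clock: 7.85
ee_pos: [0.5141, 0.1498, 0.1573]
tool_rot: [[-0.999, 0.034, -0.0], [0.034, 0.999, 0.0], [0.0, 0.0, -1.0]]
ft_force: [0.4, 0.1, -2.7]
finger_gap: 0.0357
gripper_force: 40.6
```

Run:
```python
from h import *
import pickle
np.set_printoptions(precision=4,suppress=True)
S=state();print(S["ee_pos"],S["ft_force"],S["wrist_torque"])
a=get_image("wrist");b=get_image("side");c=get_image("top");pickle.dump((a,b,c),open("p3.pkl","wb"))
A=cv2.resize(a["image"][40:280,96:416],(400,300),interpolation=cv2.INTER_CUBIC)
C=cv2.resize(c["image"][170:270,160:293],(400,300),interpolation=cv2.INTER_CUBIC)
B=cv2.resize(b["image"][140:380,190:350],(400,600),interpolation=cv2.INTER_CUBIC)
cv2.imwrite("pics/z3.png",cv2.convertScaleAbs(np.hstack([np.vstack([A,C]),B])[:,:,::-1],alpha=1.2))
```

```text
[0.5141 0.1498 0.1573] [ 0.3945  0.0576 -2.7393] [ 0.0103 -0.04    0.0237]
```

View pics/z3.png

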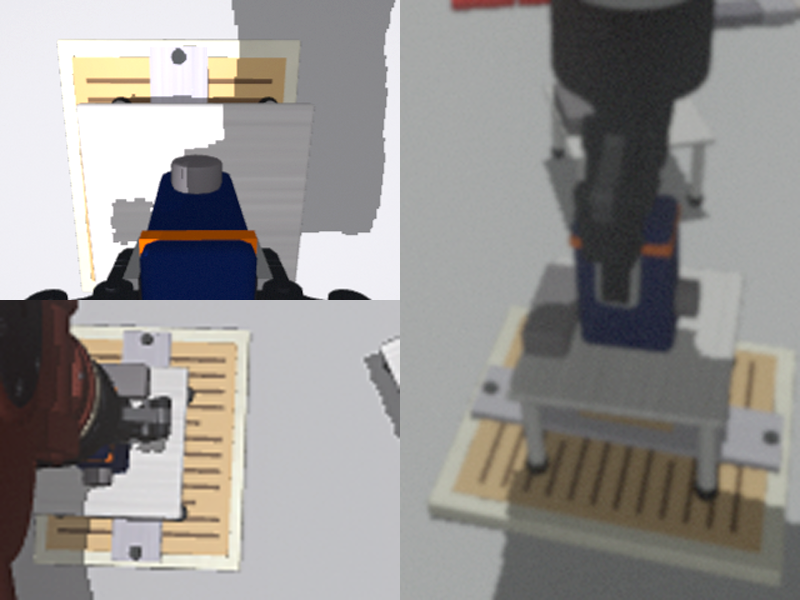

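```bash
cat > f3.py <<'E'
from fit import *; import pickle
np.set_printoptions(precision=4,suppress=True)
a,b,c=pickle.load(open("p3.pkl","rb"));h=.058
P=lambda l:np.array([[i*h,j*h,.072] for i,j in l])
o=[(a,P([(-1,-1),(-1,1)]),np.array([(77,104),(313,106)])/1.25+[96,40]),
 (b,P([(1,1),(-1,1),(-1,-1)]),np.array([(112,392),(328,420),(342,272)])/2.5+[190,140]),
 (c,P([(1,-1),(-1,-1)]),np.array([(188,68),(183,216)])/3+[160,170])]
x,T,r=fit(o,[.51,.15,.028,-.03,0,.03],[0,1,2,3,4,5]);print(x[:3],np.degrees(x[3:]),r)
for f in [(1,1),(1,-1),(-1,-1),(-1,1)]: print(f,T.apply([.048*f[0],.048*f[1],0])+x[:3])
print("head",T.apply([0,0,.128])+x[:3],"axis",T.apply([0,0,1]))
E
python3 f3.py
```

```text
[0.5053 0.1518 0.0235] [-1.8691  3.343   3.8494] [-1.2 -0.   0.4 -1.  -3.5  0.2 -1.7 -0.1  0.2  3.4  0.6 -0.8 -0.2 -0.1]
(1, 1) [0.5548 0.1983 0.0229]
(1, -1) [0.5515 0.1025 0.0175]
(-1, -1) [0.4558 0.1054 0.0241]
(-1, 1) [0.4591 0.2012 0.0295]
head [0.5139 0.1444 0.151 ] axis [ 0.0671 -0.0583  0.996 ]
```

Call:
{"name": "carry_out", "arguments": {"targets": [[[-0.13,-0.25,0,0],[-0.13,-0.24,0,0],[0,0,0.16,0],[0,0,0.16,0],[0,0,0.12,0],[0,0,0,0],[0,0,0,0]]]}}

```text
clock: 8.7
ee_pos: [0.52, 0.1375, 0.1461]
tool_rot: [[-0.999, 0.034, -0.0], [0.034, 0.999, 0.0], [0.0, 0.0, -1.0]]
ft_force: [-0.2, 0.6, -2.5]
finger_gap: 0.0356
gripper_force: 40.7
```

Call:
{"name": "carry_out", "arguments": {"targets": [[[0,0,0.06,0],[0,0,0,0],[0,0,0,0]]]}}

```text
clock: 9.0
ee_pos: [0.5203, 0.1374, 0.1449]
tool_rot: [[-0.999, 0.035, 0.0], [0.035, 0.999, 0.0], [-0.0, 0.0, -1.0]]
ft_force: [-0.2, -0.2, -4.1]
finger_gap: 0.0358
gripper_force: 40.6
```

Call:
{"name": "carry_out", "arguments": {"targets": [[[0,0,0.06,0],[0,0,0,0],[0,0,0,0]]]}}

```text
clock: 9.3
ee_pos: [0.5205, 0.1375, 0.1439]
tool_rot: [[-0.999, 0.035, 0.001], [0.035, 0.999, 0.0], [-0.001, 0.0, -1.0]]
ft_force: [-1.3, -0.1, 3.0]
finger_gap: 0.0356
gripper_force: 40.1
```

Call:
{"name": "carry_out", "arguments": {"targets": [[[0,0,0.04,0],[0,0,0.04,0],[0,0,0,0],[0,0,0,0]]], "squeeze": 20}}

```text
clock: 9.7
ee_pos: [0.5208, 0.137, 0.1434]
tool_rot: [[-0.999, 0.035, 0.002], [0.035, 0.999, -0.001], [-0.002, -0.001, -1.0]]
ft_force: [-6.5, -2.7, 15.8]
finger_gap: 0.0359
gripper_force: 41.1
```

Call:
{"name": "carry_out", "arguments": {"targets": [[[0,0,0,0],[0,0,0,0],[0,0,0,0],[0,0,0,0],[0,0,0,0]]], "jaw": -0.1}}

```text
clock: 10.2
ee_pos: [0.5202, 0.1374, 0.1411]
tool_rot: [[-0.999, 0.035, -0.0], [0.035, 0.999, 0.0], [0.0, 0.0, -1.0]]
ft_force: [-1.0, -0.4, 0.6]
finger_gap: 0.0469
gripper_force: 0.0
```

Call:
{"name": "carry_out", "arguments": {"targets": [[[0,0,0,0],[0,0,0,0],[0,0,0,0],[0,0,0,0],[0,0,0,0],[0,0,0,0]]], "jaw": -1}}

```text
clock: 10.8
ee_pos: [0.5202, 0.1374, 0.1413]
tool_rot: [[-0.999, 0.035, 0.0], [0.035, 0.999, 0.0], [-0.0, 0.0, -1.0]]
ft_force: [-0.3, -0.0, 0.5]
finger_gap: 0.0851
gripper_force: 0.0
```

Call:
{"name": "carry_out", "arguments": {"targets": [[[0,0,-0.3,0],[0,0,-0.6,0],[0,0,-0.8,0],[0,0,-0.8,0],[0,0,-0.8,0],[0,0,-0.8,0],[0,0,-0.5,0],[0,0,0,0],[0,0,0,0]]]}}

```text
clock: 11.7
ee_pos: [0.5203, 0.1374, 0.2562]
tool_rot: [[-0.999, 0.035, 0.0], [0.035, 0.999, 0.0], [-0.0, 0.0, -1.0]]
ft_force: [0.3, -0.1, -0.6]
finger_gap: 0.0855
gripper_force: 0.0
```

Run:
```python
from h import *
import pickle
np.set_printoptions(precision=4,suppress=True)
a=get_image("wrist");b=get_image("side");pickle.dump((a,b),open("p4.pkl","wb"))
for d in boxes_of(b,"spare")[:1]: print("spare",w(d["position"],b))
A=cv2.resize(a["image"],(400,300),interpolation=cv2.INTER_AREA)
B=cv2.resize(b["image"][140:380,190:350],(400,600),interpolation=cv2.INTER_CUBIC)
A=cv2.resize(a["image"][20:260,146:366][:,:],(400,436),interpolation=cv2.INTER_CUBIC)
A=np.vstack([A,np.zeros((164,400,3),np.uint8)])
cv2.imwrite("pics/z4.png",cv2.convertScaleAbs(np.hstack([A,B])[:,:,::-1],alpha=1.2))
```

```text
spare [ 0.5382 -0.1173  0.0728]
```

View pics/z4.png

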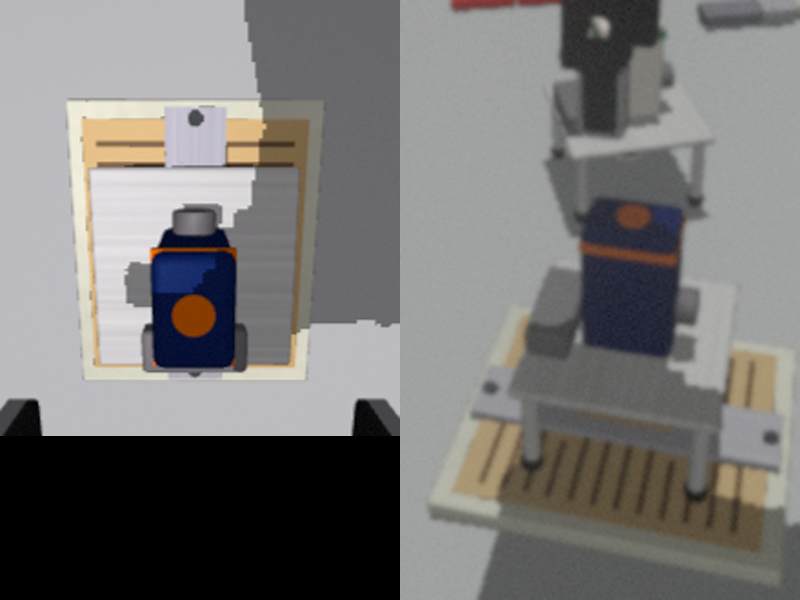

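The scope now stands square over the bar. In the wrist view the plate spans (90..298, 168..366) inside the board at (67..324, 100..380). I'll check its centre and tilt by a fit.

Run:
```python
from fit import *; import pickle
np.set_printoptions(precision=4,suppress=True)
a,b=pickle.load(open("p4.pkl","rb"));h=.058
v=lambda q:np.array(q)/1.818+[146,20]
P=lambda l:np.array([[i*h,j*h,.072] for i,j in l]); L=[(-1,-1),(-1,1),(1,1),(1,-1)]
bo=[(a,np.array([[i*.1,j*.085,.012] for i,j in L]),v([(67,100),(324,100),(306,380),(84,380)]))]
bx,_,r=fit(bo,[.51,.13,0,0,0,0],[0,1,3]);print(bx,r)
o=[(a,np.vstack([P(L),[0,0,.158]]),v([(90,168),(298,168),(296,366),(98,366),(194,316)])),
 (b,P([(1,1),(-1,1),(-1,-1)]),np.array([(114,390),(320,425),(338,285)])/2.5+[190,140])]
for k in(o[:1],o):
  x,T,r=fit(k,[.51,.137,.012,-.03,0,0],[0,1,3,4,5]);print(x[:3],np.degrees(x[3:]),r)
```

```text
[ 0.513   0.1367  0.     -0.0365  0.      0.    ] [-1.5 -0.7  1.2 -0.5  0.8  1.4 -0.6  1.2]
[0.5128 0.1375 0.012 ] [-1.8327  0.3254 -0.3821] [-1.1 -0.1  2.5 -0.5 -2.   0.5  0.9  0.6 -0.  -0.1]
[0.5124 0.1375 0.012 ] [-1.6061  0.438  -0.2297] [-1.5 -0.1  2.2 -1.  -1.9  0.1  1.1  0.5 -0.4 -0.1 -3.3  0.2 -0.1  1.1
  0.1 -0.4]
```

Within about 1 mm of centre, level and square. The gripper is clear, so I'm handing it in.

```bash
python3 -c "
from bench import *
print(job_done())"
```

```text
the job is handed in; nothing more can be done
None
```

I turned the blue-headed microscope and set it down square over the middle of the bar: the last camera fit put it within about 1 mm of centre, level to about 0.5° and square to within about 1°. The white-headed one was never touched, the gripper is clear, and the job was handed in at about 12 s; no verdict came back.

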